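Hang the fork holder and put the bush drift away on it

ROBOT

A 6-joint arm with a two-finger parallel gripper is mounted at the origin on the work surface. World frame = base frame: x ahead of the robot, y to its left, z up, the work surface at z = 0. Lengths are in m, angles in rad, forces in N, time in s.
With the tool pointing down it reaches from about 0.4 to 0.825 m from the base axis. Payload 7 kg.
Tool frame: the origin (TCP) lies midway between the tips of the shut fingers; the grasp point (between the pads) lies hold_point_z behind it (hold_point_z is the distance from the TCP to the grasp point, in m); z points along the fingers, y is the line along which they close (so a half turn about z gives the same grasp; the last joint's range is limited). The gripper opens to 88 mm and grips with 3 to 60 N. Pads are 19 mm wide; open, the fingers measure 130 mm over their backs; the gripper's body (78 mm by 193 mm) begins 47 mm behind the grasp point.
Start: joints at [0.288, 0.359, 0.012, 0, -1.224, -0.288], TCP at [0.675, -0, 0.227] pointing down, gripper open.
Joint ranges: [-3.07, 3.07], [-1.43, 2.12], [-1.02, 1.25], [-3.03, 1.67], [-3.05, -0], [-3.03, 3.03]. Speed limits (rad/s): [2.39, 2.39, 3.01, 3.14, 3.14, 3.14].

INTERFACE

Orientations are given as [roll, pitch, yaw] about the fixed x, y, z axes, in that order (R = Rz(yaw) Ry(pitch) Rx(roll)).
In Python, from station import * gives the robot as it stands.
- The arm moves only by the tool apply_moves, never from a script. Its argument "steps" is a list of rows, each an object with "translation": the shift along the world's x, y, z scaled (see below), a list of three; "rotation": the turn, a rotation vector about the world's x, y, z scaled (see below), a list of three. A call has exactly 10 rows; each row is the pose to reach, as a shift and turn from the pose commanded when the call began; what a row does not reach only later rows make up. The controller multiplies each number of a shift by 250 mm and each number of a turn by 30 degrees. A row lasts 1/12 s, in which the tool goes at most 41.7 mm and 7.16 degrees, less where a joint would pass 70% of its speed; a pose out of reach is approached as far as the arm can. A call with a number of a shift or a turn outside -1 to 1 is refused whole. A call with a gripper value outside its range is refused whole. "jaw" is the closure, from -1 (fully open) to 1 (shut), so that 0 is half open, set as the call begins (left out, the last holds). The fingers move at their own pace and stop on an object; "newtons" is the grip in N (left out, the last holds). Time passes only in rows, so rows that repeat a pose let the fingers close, or fill a call up. It gives the time, the measured TCP pose, the force, the opening and the grip force at its end, in the units of the state.
- get_state(): the state, without advancing time (a new reading comes with each control period).
- grab_frame(name): name is "scene" or "side" or "wrist"; returns the picture (384x512x3 uint8, blue, green, red); there is no depth.
- camera_model(name): a dict with "fx", "fy", "cx", "cy" (pixels), "xyz" and "rotation" of the camera in the world. Camera axes: x right, y down, z forward; pixel columns grow to the right and rows downward; lengths in m; the calibration is good to about 2 mm. The wrist camera is an equidistant fisheye: a pixel r from the principal point sees the ray r / f radians off the axis. A picture is of the moment at which its call begins: read the wrist's pose just before it. camera_model takes no time and is no camera call; for the wrist camera it gives the pose at the moment of the call.
- job_done(): hands the job in; it is judged then, once.
The state is a dict: "t": time; "q": joint angles; "qd": joint speeds; "joint_efforts": joint torques, N m; "eef_pos": TCP position; "ee_rot": TCP orientation; "force": force on the tool from outside, world axes, zero at the start; "moment": the same for the moment, N m; "width": finger opening in m; "gripper_force": force on a finger pad.
Only numpy, scipy, OpenCV 4.12 (cv2) and the standard library are available. Lean on these libraries where they do the work, as an engineer would, in place of code of your own. Each camera call takes 0.05 s, during which the arm holds its last target. There are 200 camera calls.

TASK

Put the drift away: hook the fork holder's two tabs into the middle pair of slots of the rack's bare post and push it down firmly until it sits fully home, square and flat against the post. Then draw the drift straight up out of the bush in the crankcase, keep it upright, and hang it by its collar in the fork, behind the raised tips. Leave the other things on the bench where they are.

Things in the scene. Friction and masses are not known exactly. Their poses are not given: they have to be found in the camera images.
- rack: Grey steel rack fixed at the robot's right: two posts 84 mm wide, 300 apart, under a shelf. The post farther from the robot is bare; the other carries a hook with a spanner. Origin: bench level, middle of the bare post's front face; x into the post (front faces -x), y along the face (other post at y -300), z up.
- slots (a point): On the bare post's face, midway between the sills (lower edges) of the middle pair of slots, 170 mm up; axes as the rack's. The post's 4 mm web has three pairs of upright slots, each 12 wide, 29 high, centred at y -20 and +20; sills 120, 170, 220 mm up. The post is hollow behind the web.
- seat (a point): Where the holder's origin lies when home in the middle slots (60 mm straight below slots). Axes as the rack's; the holder's axes then match them.
- shelf (a point): Middle of the shelf's front lower edge, over the bare post: 385 mm up, 86 mm out in front of the post's face. The shelf runs 50 mm past it to rack +y and 350 mm to -y. An upright gripper cannot work at the slots or fork below it: the tool must lean back from the post, about 35 degrees, fingers pointing down and towards the post.
- holder: Loose bright steel fork holder, about 320 g, standing on the bench the way up it hangs. Origin: underside, middle of the back plate's rear face; x rearward (to the tabs), y sideways, z up. Back plate 70 wide, 82 high, 4 thick. Two cheeks run forward from it to x -90: each 5 thick, gap 24, 34 over the outsides, tops at z 36; raised tips to z 44 at their last 8 mm.
- tabs (a point): Midway between the tabs, on the plate's rear face, at the necks' undersides (holder x 0, z 60). Tabs at y -20 and +20, 7 wide, reaching back to x 11: neck z 60 to 69, lip down behind it to z 50, 5 mm (top) to 7 mm (lip end) from the plate. Enter the slots about 14 mm above home, push back till the plate meets the post, then 14 mm down till the necks sit on the sills.
- cheeks (a point): A place to grip the holder: between the cheeks, holder x -49, 24 mm above its underside; 34 mm wide along the holder's y.
- fork (a point): Middle of the fork at the cheeks' tops (holder x -42, y 0, z 36): a good place for the drift's axis when it hangs.
- crankcase: Aluminium crankcase half, open side up, fixed to the bench: a 100 mm and a 136 mm round pan joined, rims 38 and 42 mm high. Origin: bench level, on the upright axis of the bush: a boss 39 mm in diameter, 62 high, in the middle of the smaller pan, bored 19 mm.
- bush (a point): Centre of the bush's mouth, 62 mm above the bench; z up.
- drift: Loose steel drift, about 360 g, standing in the bush, collar on the bush's top. Origin: foot of the pilot, on the axis, z up. Pilot 18 mm diameter, 55 long (close fit in the 19 mm bore); collar 40 diameter, 8 thick (z 55 to 63); handle 22 diameter (z 63 to 123), small button on top to z 128.
- collar (a point): Centre of the underside of the drift's collar, 55 mm above its foot; rests on the cheeks' tops when hung.
- handle (a point): A place to grip the drift: on its axis, 42 mm above the collar's underside.
- cylinder: Finned dark cylinder with spark plug, 115 square, 157 high. Leave alone. Origin at its foot.
- gear: Steel gear, 63 diameter, 26 high. Leave alone. Origin under its centre.
- cup: Black cup, 64 diameter, 60 high. Leave alone. Origin under its centre.
- tape: Roll of green tape, 56 diameter, 20 high. Leave alone. Origin under its centre.
- pliers: Pliers with red grips, 175 long, lying on the bench. Leave alone. Origin under the pivot.
- screwdriver: Orange-handled screwdriver, 200 long, lying on the bench. Leave alone.
Things that resemble listed ones, but are neither listed nor needed, are in the scene too. Leave any pink look-alike of the drift alone.

How it is judged:
By the outcome, as a careful person would: the job done as asked, in the order asked, and still so for the second after the job is handed in, with the robot touching nothing.
It also fails if it takes over 56 s, if anything falls off the work surface, if the arm or the gripper's body presses on something with over 40 N, if the wrist force passes 120 N, or if a joint passes its speed limit or range.

## Working session

There is one attempt and no reset: what is moved stays moved. The work goes in short steps, Python scripts to look and compute and a tool call to move; the robot and the scene stay as the last step left them, time stands still between calls to the robot, and variables do not carry over. Pictures are saved under pics/ and viewed, at most 10 in all, crops included, and the job is handed in when it is done.

Besides the shell and the picture viewer there is one more tool, called after "Emit:" by a JSON object that holds its "method" and its "body", one argument or row to a line. apply_moves: Moves the arm, as the interface text tells. Shifts and turns lie within -1 to 1; 1 stands for 250 mm of shift or 30 degrees of turn. Its arguments: {"type":"object","properties":{"steps":{"type":"array"},"jaw":{"type":"number"},"newtons":{"type":"number"}},"required":["steps"]}

```bash
mkdir -p pics; ls; python3 - <<'E'
from station import *
import cv2,numpy as np
s=get_state(); print({k:np.round(v,3).tolist() for k,v in s.items()})
for n in ("scene","side","wrist"):
    m=camera_model(n); print(n,{k:np.round(v,4).tolist() if not isinstance(v,str) else v for k,v in m.items()})
    im=grab_frame(n); cv2.imwrite(f"pics/{n}0.png",im)
a=cv2.imread("pics/scene0.png");b=cv2.imread("pics/side0.png")
cv2.imwrite("pics/s0.png",cv2.resize(a,(800,600)));cv2.imwrite("pics/d0.png",cv2.resize(b,(800,600)))
E
```

```text
pics
{'t': 0.0, 'q': [0.288, 0.359, 0.011, -0.0, -1.224, -0.288], 'qd': [0.001, -0.001, -0.001, -0.001, -0.001, -0.001], 'joint_efforts': [-0.001, -58.273, 29.306, 6.997, 0.007, -0.0], 'eef_pos': [0.675, -0.0, 0.226], 'ee_rot': [3.14, -0.0, -1.571], 'force': [-0.232, 0.623, 0.183], 'moment': [-0.05, 0.004, 0.023], 'gripper_force': 0.0, 'width': 0.088}
scene {'fx': 362.5053, 'fy': 362.5053, 'cx': 248.4874, 'cy': 195.2539, 'xyz': [1.0077, 0.7291, 0.8415], 'rotation': [-2.1869, 0.0116, 2.4942]}
side {'fx': 396.4008, 'fy': 396.4008, 'cx': 255.6389, 'cy': 196.9034, 'xyz': [0.245, 0.7587, 0.8873], 'rotation': [-2.2905, 0.0146, -2.8054]}
wrist {'fx': 297.3186, 'fy': 297.3186, 'cx': 249.1624, 'cy': 200.2606, 'xyz': [0.6749, -0.0844, 0.3832], 'rotation': [2.8262, -0.001, -3.1394]}
```

View pics/s0.png

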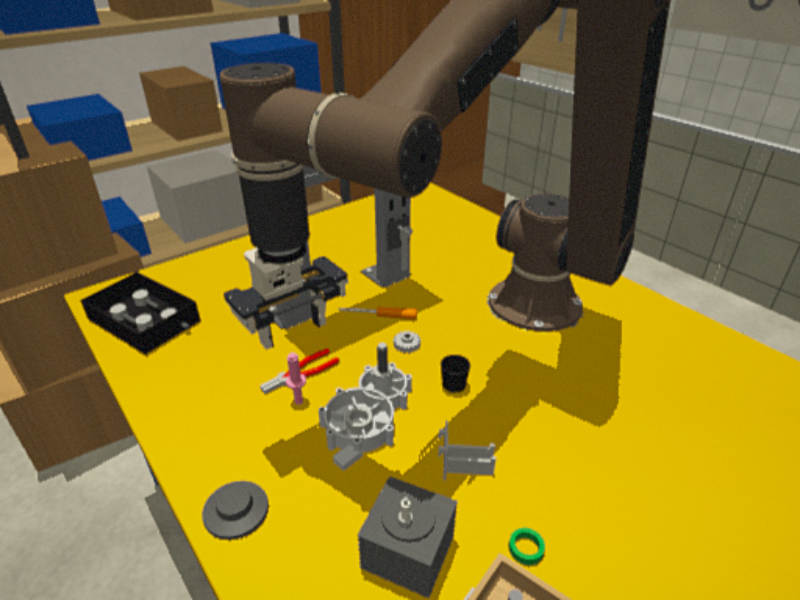

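View pics/d0.png

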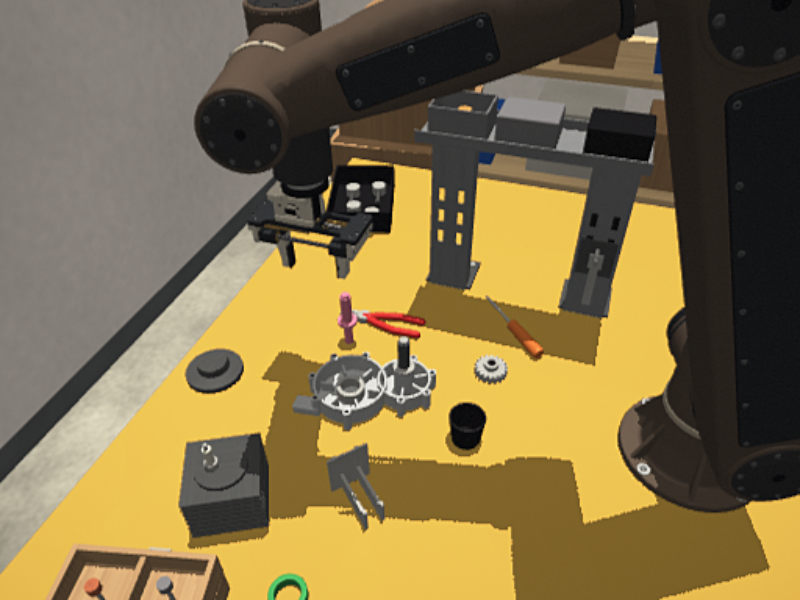

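The pictures show:
- **Drift:** two candidates. The dark one stands in the small pan, scene (383,358) and side (403,355). The pink one stands on the bench, scene (295,378) and side (347,320). The dark steel one in the bush is the one meant.
- **Holder:** scene (468,455), side (355,485).
- **Bare post:** side (455,210), showing three pairs of slots.

I'll confirm these in one enlarged mosaic.

```bash
cat > h.py <<'E'
import numpy as np, cv2
from scipy.spatial.transform import Rotation as R
def cam(m): return R.from_euler('xyz',m['rotation']).as_matrix()
def ray(m,uv,fish=False):
    x=(uv[0]-m['cx'])/m['fx'];y=(uv[1]-m['cy'])/m['fy']
    if fish:
        r=np.hypot(x,y);d=np.array([np.sin(r)*x/r,np.sin(r)*y/r,np.cos(r)])
    else: d=np.array([x,y,1.])
    return np.array(m['xyz']),cam(m)@(d/np.linalg.norm(d))
def onz(m,uv,z,fish=False):
    o,d=ray(m,uv,fish);return o+d*(z-o[2])/d[2]
def two(*rs):
    A=0;b=0
    for o,d in rs:
        P=np.eye(3)-np.outer(d,d);A=A+P;b=b+P@o
    return np.linalg.solve(A,b)
def proj(m,p,fish=False):
    c=cam(m).T@(np.array(p)-m['xyz'])
    if fish:
        t=np.arctan2(np.hypot(c[0],c[1]),c[2]);k=t/np.hypot(c[0],c[1])
    else:k=1/c[2]
    return np.array([m['cx']+m['fx']*k*c[0],m['cy']+m['fy']*k*c[1]])
E
python3 - <<'E'
import cv2,numpy as np
a=cv2.imread("pics/scene0.png");b=cv2.imread("pics/side0.png")
f=lambda i,x,y,w,h,s:cv2.resize(i[y:y+h,x:x+w],None,fx=s,fy=s,interpolation=cv2.INTER_CUBIC)
# each tile 400x300
t1=f(a,272,268,57,43,7)[:300,:399];t2=f(b,198,276,57,43,7)[:300,:399]
t3=f(b,262,112,57,43,7)[:300,:399];t4=f(b,200,180,100,75,4)[:300,:399]
p=lambda t:cv2.copyMakeBorder(t,0,300-t.shape[0],0,400-t.shape[1],cv2.BORDER_CONSTANT)
cv2.imwrite("pics/mos.png",np.vstack([np.hstack([p(t1),p(t2)]),np.hstack([p(t3),p(t4)])]))
E
```

```text
(no output)
```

View pics/mos.png

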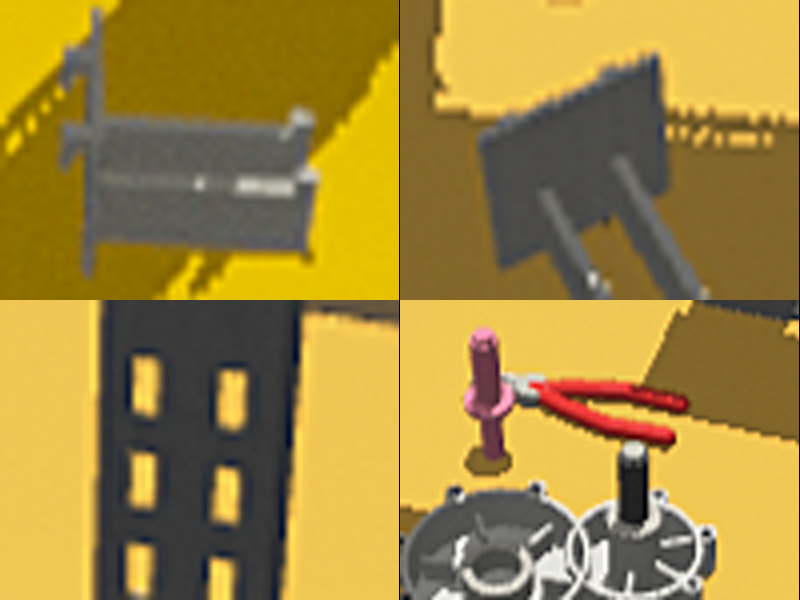

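Tile 4 shows the dark drift in the bush at mosaic (633,490), with the pink look-alike left alone. The holder's tabs point away from its cheeks, and all six slots can be seen through. Next I'll measure the rack, drift and holder.

```bash
python3 - <<'E'
from h import *; from station import camera_model
from scipy.optimize import least_squares
S=camera_model("side");C=camera_model("scene")
b=cv2.imread("pics/side0.png");hsv=cv2.cvtColor(b,cv2.COLOR_BGR2HSV)
x0,y0=274,112
sub=b[y0:y0+50,x0:x0+28].astype(float)
w=np.clip((sub[:,:,2]-60)/(235-60),0,1)
n,l,st,ce=cv2.connectedComponentsWithStats((w>0.35).astype(np.uint8),connectivity=4)
pts=[]
for i in range(1,n):
    if 15<st[i,4]<80:
        m=cv2.dilate((l==i).astype(np.uint8),np.ones((3,3)))*w
        yy,xx=np.mgrid[0:m.shape[0],0:m.shape[1]]
        pts.append([x0+(m*xx).sum()/m.sum(),y0+(m*yy).sum()/m.sum()])
pts=np.array(pts);pts=pts[np.argsort(pts[:,1])];print(pts.round(2).tolist())
rows=[];
for k,z in enumerate((.2345,.1845,.1345)):
    p=pts[2*k:2*k+2];p=p[np.argsort(p[:,0])]
    A=[onz(S,q,z) for q in p];print(z,np.round(A,4).tolist());rows.append(A)
def res(v):
    r=[]
    c,s=np.cos(v[2]),np.sin(v[2])
    for k,z in enumerate((.2345,.1845,.1345)):
        p=pts[2*k:2*k+2];p=p[np.argsort(p[:,0])]
        for q,yy in zip(p,(.02,-.02)):
            P=[v[0]+c*.002-s*yy,v[1]+s*.002+c*yy,z]
            r+=list(proj(S,P)-q)
    return r
m=np.mean(rows,(0,1))
f=least_squares(res,[m[0],m[1],-1.5]);print("rack",f.x,np.abs(f.fun).max())
# holder coarse
print("plate top",onz(S,(209.7,296),.082),onz(S,(234.4,284.1),.082),"bot",onz(S,(212.3,314.3),0),onz(S,(236.3,303.1),0))
print("tips scene",onz(C,(316.3,292.6),.044),onz(C,(315.3,284.4),.044))
# drift: button
print("drift side",onz(S,(200+(633-400)/4,180+(450-300)/4),.135), "scene",onz(C,(382*.64,346*.64),.135))
E
```

```text
[[282.38, 123.78], [294.7, 125.76], [281.99, 137.24], [293.9, 139.46], [281.42, 150.09], [293.15, 152.29]]
0.2345 [[0.5352, -0.2986, 0.2345], [0.4951, -0.299, 0.2345]]
0.1845 [[0.535, -0.2987, 0.1845], [0.4949, -0.298, 0.1845]]
0.1345 [[0.5353, -0.2983, 0.1345], [0.495, -0.2981, 0.1345]]
rack [ 0.51507914 -0.29645565 -1.57370469] 0.10119246452060793
plate top [0.54492908 0.27095043 0.082     ] [0.50139148 0.21965555 0.082     ] bot [0.54651559 0.26948701 0.        ] [0.50071648 0.21903989 0.        ]
tips scene [0.46835973 0.3099971  0.044     ] [0.44960397 0.28785006 0.044     ]
drift side [0.50384952 0.0299718  0.135     ] scene [0.50575974 0.03130492 0.135     ]
```

```bash
cat >> h.py <<'E'
R0=R.from_euler('xyz',[np.pi,0,-np.pi/2])
def toolR(yaw,lean=35): return R.from_euler('z',yaw+np.pi/2)*R.from_euler('x',-np.radians(lean))*R0
def goal(origin,yaw,off,hp,back=0,lean=35):
    """TCP pose gripping at local offset off of a body at origin, yaw"""
    Rt=toolR(yaw,lean);z=Rt.apply([0,0,1])
    return np.array(origin)+R.from_euler('z',yaw).apply(off)+(hp-back)*z,Rt
def plan(s,p,Rt):
    Rc=R.from_euler('xyz',s['ee_rot'])
    print("shift",np.round((p-s['eef_pos'])/.25,3),"turn",np.round(np.degrees((Rt*Rc.inv()).as_rotvec())/30,3),"target",np.round(p,4))
E
python3 - <<'E'
import station;from station import *;from h import *
print([n for n in dir(station) if n[0]!='_']);print(getattr(station,'hold_point_z',None))
hp=getattr(station,'hold_point_z',0.02)
s=get_state()
plan(s,*goal([.5262,.2427,0],-.703,[-.049,0,.024],hp,back=.10))
a=camera_model("side");
C=camera_model("scene");print("cyl top",onz(C,(408*.64,520*.64),.12),"cup",onz(C,(455*.64,360*.64),.06))
E
```

```text
['Unreachable', 'camera_model', 'get_state', 'grab_frame', 'hold_point_z', 'job_done']
0.0188
shift [-0.885  1.218 -0.541] turn [-1.09  -0.508  1.605] target [0.4533 0.3045 0.0905]
cyl top [0.69927198 0.3542568  0.12      ] cup [0.35915889 0.08825384 0.06      ]
```

Emit:
{"method": "apply_moves", "body": {
  "steps": [
    {"translation":[-0.1,0.1,0],"rotation":[-0.12,-0.06,0.18]},
    {"translation":[-0.2,0.2,0],"rotation":[-0.24,-0.12,0.36]},
    {"translation":[-0.3,0.35,0],"rotation":[-0.36,-0.18,0.54]},
    {"translation":[-0.4,0.5,0],"rotation":[-0.48,-0.24,0.72]},
    {"translation":[-0.5,0.6,0],"rotation":[-0.6,-0.28,0.9]},
    {"translation":[-0.6,0.7,0],"rotation":[-0.65,-0.3,0.96]},
    {"translation":[-0.7,0.8,0],"rotation":[-0.65,-0.3,0.96]},
    {"translation":[-0.8,0.9,0],"rotation":[-0.65,-0.3,0.96]},
    {"translation":[-0.85,1.0,-0.05],"rotation":[-0.65,-0.3,0.96]},
    {"translation":[-0.85,1.0,-0.1],"rotation":[-0.65,-0.3,0.96]}
  ],
  "jaw": -1
}}

```text
t: 0.98
eef_pos: [0.4614, 0.2546, 0.2023]
ee_rot: [-3.069, -0.363, -1.072]
force: [1.4, 1.1, -0.5]
width: 0.0874
gripper_force: 0.0
```

```bash
python3 - <<'E'
from station import *;from h import *
plan(get_state(),*goal([.5262,.2427,0],-.703,[-.049,0,.024],hold_point_z,back=.10))
E
```

```text
shift [-0.032  0.199 -0.447] turn [-0.446 -0.205  0.635] target [0.4533 0.3045 0.0905]
```

Emit:
{"method": "apply_moves", "body": {
  "steps": [
    {"translation":[-0.03,0.1,0],"rotation":[-0.1,-0.05,0.16]},
    {"translation":[-0.03,0.2,-0.05],"rotation":[-0.2,-0.1,0.32]},
    {"translation":[-0.03,0.2,-0.1],"rotation":[-0.3,-0.15,0.48]},
    {"translation":[-0.03,0.2,-0.15],"rotation":[-0.446,-0.205,0.635]},
    {"translation":[-0.03,0.2,-0.2],"rotation":[-0.446,-0.205,0.635]},
    {"translation":[-0.03,0.2,-0.22],"rotation":[-0.446,-0.205,0.635]},
    {"translation":[-0.03,0.2,-0.24],"rotation":[-0.446,-0.205,0.635]},
    {"translation":[-0.03,0.2,-0.25],"rotation":[-0.446,-0.205,0.635]},
    {"translation":[-0.03,0.2,-0.25],"rotation":[-0.446,-0.205,0.635]},
    {"translation":[-0.03,0.2,-0.25],"rotation":[-0.446,-0.205,0.635]}
  ]
}}

```text
t: 1.82
eef_pos: [0.4554, 0.3001, 0.1397]
ee_rot: [3.141, -0.612, -0.709]
force: [0.7, -0.1, 0.0]
width: 0.0876
gripper_force: 0.0
```

```bash
python3 - <<'E'
from station import *;from h import *
import json
s=get_state();print(np.round(s['q'],2))
plan(s,*goal([.5262,.2427,0],-.703,[-.049,0,.024],hold_point_z,back=.10))
m=camera_model("wrist");im=grab_frame("wrist");cv2.imwrite("pics/w1.png",im)
json.dump({k:np.array(v).tolist() for k,v in m.items() if k in('fx','fy','cx','cy','xyz','rotation')},open("w1.json","w"))
im=cv2.resize(im,(800,600))
for nm,o in dict(o=[0,0,0],tl=[-.004,.035,.082],tr=[-.004,-.035,.082],c1=[-.09,.017,.044],c2=[-.09,-.017,.044],c3=[-.082,.017,.044]).items():
    P=np.array([.5262,.2427,0])+R.from_euler('z',-.703).apply(o)
    u=proj(m,P,True)*800/512;cv2.circle(im,tuple(int(x) for x in u),3,(0,0,255),1);print(nm,u.round(1))
cv2.imwrite("pics/w1b.png",im)
E
```

```text
[ 1.27  0.27 -0.75  0.7  -0.96 -0.94]
shift [-0.008  0.017 -0.197] turn [0.002 0.001 0.012] target [0.4533 0.3045 0.0905]
o [386.7 292.1]
tl [323.4 250.2]
tr [448.6 249.6]
c1 [357.7 412.2]
c2 [415.7 412. ]
c3 [357.8 398.7]
```

View pics/w1b.png

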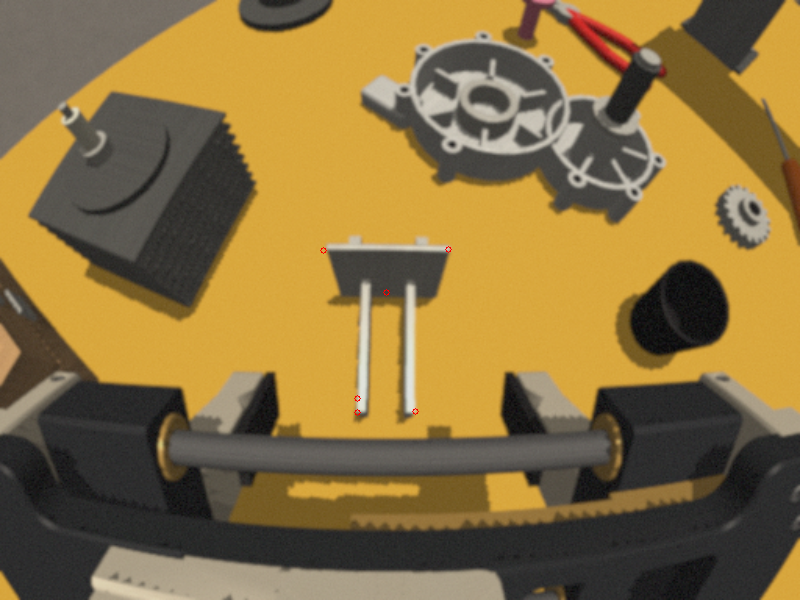

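The wrist view agrees with the estimate within about 1 mm: plate top corners at (323,250) and (448,250), cheek ends at (360,414) and (410,414). I'll go down and grip.

```bash
python3 - <<'E'
from station import *;from h import *
plan(get_state(),*goal([.5262,.2427,0],-.703,[-.049,0,.027],hold_point_z))
E
```

```text
shift [ 0.167 -0.131 -0.513] turn [0.002 0.001 0.012] target [0.497  0.2674 0.0116]
```

Emit:
{"method": "apply_moves", "body": {
  "steps": [
    {"translation":[0.02,-0.01,-0.08],"rotation":[0,0,0.01]},
    {"translation":[0.04,-0.03,-0.16],"rotation":[0,0,0.01]},
    {"translation":[0.07,-0.05,-0.24],"rotation":[0,0,0.01]},
    {"translation":[0.1,-0.08,-0.32],"rotation":[0,0,0.01]},
    {"translation":[0.13,-0.1,-0.4],"rotation":[0,0,0.01]},
    {"translation":[0.15,-0.12,-0.46],"rotation":[0,0,0.01]},
    {"translation":[0.167,-0.131,-0.5],"rotation":[0,0,0.01]},
    {"translation":[0.167,-0.131,-0.513],"rotation":[0,0,0.01]},
    {"translation":[0.167,-0.131,-0.513],"rotation":[0,0,0.01]},
    {"translation":[0.167,-0.131,-0.513],"rotation":[0,0,0.01]}
  ]
}}

```text
t: 2.7
eef_pos: [0.4972, 0.2676, 0.0116]
ee_rot: [3.141, -0.613, -0.703]
force: [-0.3, -0.2, 0.7]
width: 0.0875
gripper_force: 0.0
```

Emit:
{"method": "apply_moves", "body": {
  "steps": [
    {"translation":[0,0,0],"rotation":[0,0,0]},
    {"translation":[0,0,0],"rotation":[0,0,0]},
    {"translation":[0,0,0],"rotation":[0,0,0]},
    {"translation":[0,0,0],"rotation":[0,0,0]},
    {"translation":[0,0,0],"rotation":[0,0,0]},
    {"translation":[0,0,0],"rotation":[0,0,0]},
    {"translation":[0,0,0],"rotation":[0,0,0]},
    {"translation":[0,0,0],"rotation":[0,0,0]},
    {"translation":[0,0,0],"rotation":[0,0,0]},
    {"translation":[0,0,0],"rotation":[0,0,0]}
  ],
  "jaw": 1,
  "newtons": 50
}}

```text
t: 3.53
eef_pos: [0.4967, 0.2672, 0.0108]
ee_rot: [3.139, -0.613, -0.702]
force: [-1.0, 0.0, -0.3]
width: 0.0334
gripper_force: 49.7
```

```bash
cat > look.py <<'E'
import sys,json
from station import *;from h import *
def look(cam,name,view=True):
    m=camera_model(cam);s=get_state();im=grab_frame(cam);cv2.imwrite(f"pics/{name}.png",im)
    json.dump(dict(m={k:np.array(v).tolist() for k,v in m.items() if k in('fx','fy','cx','cy','xyz','rotation')},p=list(s['eef_pos']),r=list(s['ee_rot'])),open(f"{name}.json","w"))
    return m,s,im
E
python3 - <<'E'
from look import *
s=get_state()
m,s,im=look("wrist","w2")
plan(s,*goal([.5262,.2427,0],-.703,[-.049,0,.027],hold_point_z))
# carry goal: in front of slots, tabs 60mm out and 30 above
rk=np.array([.5151,-.2965,0]);yaw=-1.5737
Rr=R.from_euler('z',yaw)
for nm,o in dict(pre=[-.07,0,.110+.020]).items():
    plan(s,*goal(rk+Rr.apply(o),yaw,[-.049,0,.027],hold_point_z))
E
```

```text
shift [0.001 0.001 0.003] turn [0.006 0.    0.   ] target [0.497  0.2674 0.0116]
shift [ 0.075 -1.822  0.523] turn [ 0.005 -0.002 -1.663] target [ 0.5154 -0.1883  0.1416]
```

Emit:
{"method": "apply_moves", "body": {
  "steps": [
    {"translation":[0,0,0.08],"rotation":[0,0,0]},
    {"translation":[0,0,0.2],"rotation":[0,0,0]},
    {"translation":[0,0,0.35],"rotation":[0,0,0]},
    {"translation":[0,0,0.5],"rotation":[0,0,-0.1]},
    {"translation":[0,0,0.65],"rotation":[0,0,-0.25]},
    {"translation":[0,-0.05,0.8],"rotation":[0,0,-0.4]},
    {"translation":[0.01,-0.15,0.9],"rotation":[0,0,-0.55]},
    {"translation":[0.02,-0.28,0.93],"rotation":[0,0,-0.7]},
    {"translation":[0.03,-0.42,0.93],"rotation":[0,0,-0.85]},
    {"translation":[0.03,-0.55,0.93],"rotation":[0,0,-1.0]}
  ]
}}

```text
t: 4.42
eef_pos: [0.5037, 0.1287, 0.2432]
ee_rot: [3.14, -0.611, -1.229]
force: [0.5, 0.2, -4.9]
width: 0.0339
gripper_force: 49.7
```

Emit:
{"method": "apply_moves", "body": {
  "steps": [
    {"translation":[0.0,-0.14,0],"rotation":[0,0,-0.15]},
    {"translation":[0.01,-0.28,0],"rotation":[0,0,-0.3]},
    {"translation":[0.02,-0.42,0],"rotation":[0,0,-0.45]},
    {"translation":[0.03,-0.56,0],"rotation":[0,0,-0.6]},
    {"translation":[0.04,-0.7,0],"rotation":[0,0,-0.663]},
    {"translation":[0.045,-0.84,0],"rotation":[0,0,-0.663]},
    {"translation":[0.045,-0.94,0],"rotation":[0,0,-0.663]},
    {"translation":[0.045,-0.98,0],"rotation":[0,0,-0.663]},
    {"translation":[0.045,-0.98,0],"rotation":[0,0,-0.663]},
    {"translation":[0.045,-0.98,0],"rotation":[0,0,-0.663]}
  ]
}}

```text
t: 5.25
eef_pos: [0.515, -0.1157, 0.2429]
ee_rot: [3.139, -0.612, -1.574]
force: [0.3, -0.1, -4.7]
width: 0.0336
gripper_force: 49.7
```

```bash
python3 - <<'E'
from look import *
rk=np.array([.5151,-.2965,0]);yaw=-1.5737
Rr=R.from_euler('z',yaw)
m,s,im=look("wrist","w3");print(np.round(s['q'],2),s['force'])
plan(s,*goal(rk+Rr.apply([-.04,0,.110+.016]),yaw,[-.049,0,.027],hold_point_z))
cv2.imwrite("pics/w3b.png",cv2.resize(im,(800,600)))
E
```

```text
[ 0.51  0.15 -0.6   0.56 -1.21 -0.82] [ 0.25447662 -0.05003759 -4.72379712]
shift [ 0.001 -0.41  -0.421] turn [ 0.003 -0.005  0.003] target [ 0.5153 -0.2183  0.1376]
```

View pics/w3b.png

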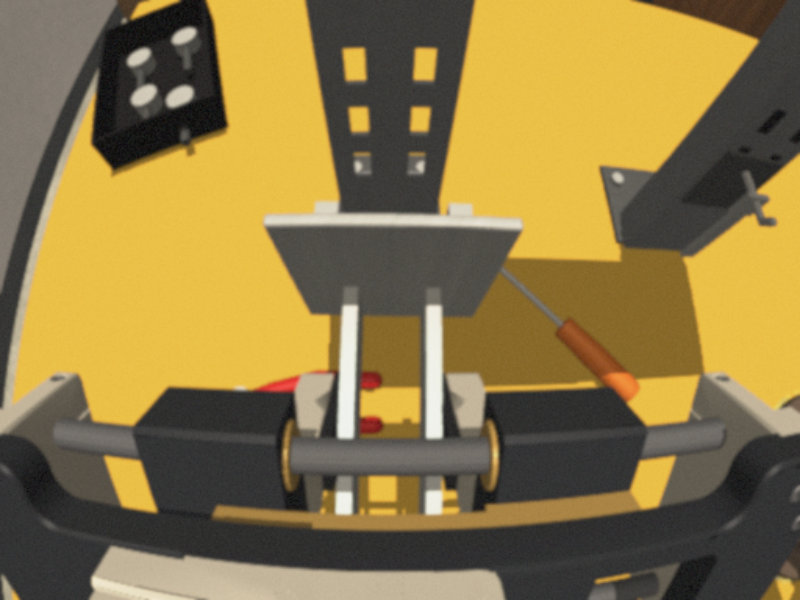

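The plate top is at (265,218) to (522,222), and the middle slots are at (359,120) and (420,120). Next I'll measure both from this same picture.

```bash
python3 - <<'E'
from look import *
from scipy.optimize import least_squares
d=json.load(open("w3.json"));m=d['m'];im=cv2.imread("pics/w3.png");h=cv2.cvtColor(im,cv2.COLOR_BGR2HSV)
x0,y0,x1,y1=212,25,288,90
mask=((h[:,:,1]>110)&(h[:,:,2]>110)).astype(np.uint8)[y0:y1,x0:x1]
n,l,st,ce=cv2.connectedComponentsWithStats(mask,connectivity=4)
pts=[(ce[i]+[x0,y0]) for i in range(1,n) if 40<st[i,4]<500 and st[i,0]>0 and st[i,0]+st[i,2]<x1-x0]
print(np.round(pts,1).tolist())
pts=sorted(pts,key=lambda p:p[1])[:4]
obs=[]
for k,z in ((0,.2345),(1,.1845)):
    for p,y in zip(sorted(pts[2*k:2*k+2],key=lambda p:p[0]),(.02,-.02)): obs.append((p,y,z))
def res(v):
    r=[]
    for p,y,z in obs: r+=list(proj(m,np.array([v[0],v[1],0])+R.from_euler('z',v[2]).apply([.002,y,z]),True)-p)
    return r
f=least_squares(res,[.515,-.296,-1.57]);print("rack",f.x.round(4),np.abs(f.fun).max())
# plate: bright top edge line
g=im.min(2)
sub=(g>150)[128:150,150:350]
ys,xs=np.nonzero(sub);ys+=128;xs+=150
print("edge x",xs.min(),xs.max())
cols={c:(ys[xs==c].min(),ys[xs==c].max()) for c in (175,180,200,220,300,320,328)if (xs==c).any()};print(cols)
for c in(180,320): print(im[130:152,c].min(1).tolist())
print(im[142,160:180].min(1).tolist(),im[144,322:342].min(1).tolist())
# predicted
Rt=R.from_euler('xyz',d['r']);gp=np.array(d['p'])-hold_point_z*Rt.apply([0,0,1])
yaw=d['r'][2]
for o in ([-.004,.035,.082],[-.004,-.035,.082],[0,.035,.082],[0,-.035,.082],[-.004,.035,0],[-.004,-.035,0]):
    P=gp+R.from_euler('z',yaw).apply(np.array(o)-[-.049,0,.027]);print(o,proj(m,P,True).round(1))
E
```

```text
[[226.6, 40.5], [271.5, 40.5], [229.5, 75.9], [268.4, 75.9]]
rack [ 0.5149 -0.2969 -1.5716] 0.15695188323894627
edge x 169 333
{175: (np.int64(137), np.int64(143)), 180: (np.int64(137), np.int64(143)), 200: (np.int64(137), np.int64(143)), 220: (np.int64(137), np.int64(143)), 300: (np.int64(131), np.int64(144)), 320: (np.int64(140), np.int64(145)), 328: (np.int64(140), np.int64(146))}
[73, 71, 75, 75, 70, 76, 111, 161, 187, 197, 202, 204, 193, 169, 130, 101, 76, 67, 71, 70, 71, 72]
[71, 71, 72, 71, 68, 69, 68, 77, 104, 150, 183, 197, 204, 208, 201, 176, 141, 95, 79, 70, 69, 73]
[74, 71, 72, 73, 73, 71, 71, 81, 129, 177, 197, 201, 199, 198, 195, 196, 195, 194, 196, 196] [202, 201, 204, 204, 201, 205, 204, 204, 208, 206, 205, 190, 150, 105, 77, 71, 71, 74, 71, 73]
[-0.004, 0.035, 0.082] [165.7 146.2]
[-0.004, -0.035, 0.082] [334.4 146.5]
[0, 0.035, 0.082] [166.8 137.8]
[0, -0.035, 0.082] [333.3 138.1]
[-0.004, 0.035, 0] [197.2 202.6]
[-0.004, -0.035, 0] [301.7 202.7]
```

Rack pose is confirmed from a second camera. The holder is turned about -0.8° in the hand, so I'll correct for that while approaching.

```bash
python3 - <<'E'
from look import *
rk=np.array([.5150,-.2967,0]);yaw=-1.572
Rr=R.from_euler('z',yaw)
plan(get_state(),*goal(rk+Rr.apply([-.025,0,.110+.0145]),yaw+.014,[-.049,0,.027],hold_point_z))
E
```

```text
shift [-0.003 -0.474 -0.427] turn [ 0.003 -0.004  0.031] target [ 0.5145 -0.2335  0.1361]
```

Emit:
{"method": "apply_moves", "body": {
  "steps": [
    {"translation":[0,-0.02,-0.08],"rotation":[0,0,0.03]},
    {"translation":[0,-0.06,-0.18],"rotation":[0,0,0.03]},
    {"translation":[0,-0.12,-0.28],"rotation":[0,0,0.03]},
    {"translation":[0,-0.19,-0.36],"rotation":[0,0,0.03]},
    {"translation":[0,-0.26,-0.41],"rotation":[0,0,0.03]},
    {"translation":[0,-0.33,-0.427],"rotation":[0,0,0.03]},
    {"translation":[0,-0.4,-0.427],"rotation":[0,0,0.03]},
    {"translation":[0,-0.45,-0.427],"rotation":[0,0,0.03]},
    {"translation":[0,-0.474,-0.427],"rotation":[0,0,0.03]},
    {"translation":[0,-0.474,-0.427],"rotation":[0,0,0.03]}
  ]
}}

```text
t: 6.13
eef_pos: [0.5156, -0.2338, 0.1363]
ee_rot: [3.139, -0.613, -1.557]
force: [-0.2, -0.0, -4.4]
width: 0.0338
gripper_force: 49.7
```

```bash
python3 - <<'E'
from look import *
rk=np.array([.5150,-.2967,0]);yaw=-1.572
Rr=R.from_euler('z',yaw)
m,s,im=look("wrist","w4");print(np.round(s['q'],2),np.round(s['force'],1))
p,_=goal(rk+Rr.apply([0,0,.110+.0145]),yaw,[-.049,0,.027],hold_point_z)
plan(s,p,toolR(yaw+.014))
_,_,b=look("side","d4")
cv2.imwrite("pics/m4.png",np.hstack([cv2.resize(im[40:240,120:380],(520,400)),cv2.resize(b[90:190,255:325],(280,400))]))
E
```

```text
[ 0.22  0.25 -0.82  0.84 -0.85 -0.89] [-0.2 -0.  -4.4]
shift [-0.002 -0.099 -0.001] turn [ 0.004 -0.004  0.   ] target [ 0.515  -0.2585  0.1361]
```

View pics/m4.png

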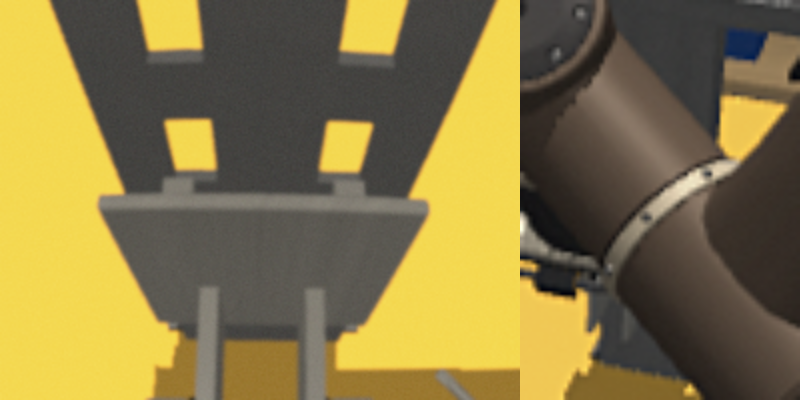

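The tabs at (179,186) and (348,187) are just in front of the middle slots at (190,145) and (347,145). I'll measure the lateral offset more exactly.

```bash
python3 - <<'E'
from look import *
from scipy.optimize import least_squares
d=json.load(open("w4.json"));m=d['m'];im=cv2.imread("pics/w4.png");h=cv2.cvtColor(im,cv2.COLOR_BGR2HSV)
x0,y0,x1,y1=160,20,330,130
mask=((h[:,:,1]>110)&(h[:,:,2]>110)).astype(np.uint8)[y0:y1,x0:x1]
n,l,st,ce=cv2.connectedComponentsWithStats(mask,connectivity=4)
pts=[(ce[i]+[x0,y0]) for i in range(1,n) if 100<st[i,4]<1500 and st[i,0]>0 and st[i,0]+st[i,2]<x1-x0]
pts=sorted(pts,key=lambda p:p[1]);print(np.round(pts,1).tolist())
obs=[]
for k,z in ((-2,.1845),(-1,.1845)): pass
low=sorted(pts[-2:],key=lambda p:p[0]);up=sorted(pts[-4:-2],key=lambda p:p[0])
obs=[(low[0],.02,.1845),(low[1],-.02,.1845)]+([(up[0],.02,.2345),(up[1],-.02,.2345)] if len(up)==2 else [])
def res(v):
    r=[]
    for p,y,z in obs: r+=list(proj(m,np.array([v[0],v[1],0])+R.from_euler('z',v[2]).apply([.002,y,z]),True)-p)
    return r
f=least_squares(res,[.515,-.296,-1.57]);print("rack",f.x.round(4),np.abs(f.fun).max())
# tab outlines: columns where tab grey beats the dark post just above plate edge
for r in (132,134):print(r,im[r,196:222].min(1).tolist(),im[r,282:308].min(1).tolist())
for c in (172,180,240,320,330):print(c,im[130:152,c].min(1).tolist())
Rt=R.from_euler('xyz',d['r']);gp=np.array(d['p'])-hold_point_z*Rt.apply([0,0,1]);hy=-1.572
for o in ([-.004,.035,.082],[-.004,-.035,.082],[.011,.0235,.069],[.011,.0165,.069],[.011,-.0165,.069],[.011,-.0235,.069]):
    P=gp+R.from_euler('z',hy).apply(np.array(o)-[-.049,0,.027]);print(o,proj(m,P,True).round(1))
E
```

```text
[[203.4, 41.6], [307.9, 42.3], [215.3, 111.4], [292.0, 112.4]]
rack [ 0.5145 -0.2974 -1.5598] 0.36833435584463814
132 [63, 63, 61, 65, 68, 92, 109, 117, 113, 117, 115, 115, 113, 115, 115, 116, 114, 116, 116, 109, 94, 77, 66, 66, 65, 65] [66, 66, 67, 69, 83, 99, 114, 119, 109, 119, 112, 115, 118, 113, 116, 114, 114, 116, 118, 107, 85, 64, 67, 63, 61, 62]
134 [63, 59, 61, 62, 73, 94, 113, 113, 115, 114, 116, 113, 117, 115, 116, 112, 116, 115, 111, 108, 92, 79, 69, 59, 62, 63] [64, 66, 61, 64, 84, 97, 111, 115, 113, 117, 114, 115, 115, 117, 115, 113, 117, 113, 112, 109, 88, 68, 59, 61, 61, 68]
172 [80, 77, 79, 80, 80, 78, 88, 101, 114, 118, 121, 122, 119, 115, 106, 90, 79, 77, 81, 83, 82, 79]
180 [70, 66, 72, 74, 77, 81, 87, 101, 118, 117, 120, 120, 116, 110, 104, 87, 79, 82, 80, 84, 80, 79]
240 [66, 66, 66, 63, 61, 65, 86, 104, 112, 119, 118, 119, 116, 108, 98, 91, 80, 82, 77, 77, 79, 79]
320 [63, 65, 67, 59, 61, 64, 64, 61, 78, 99, 116, 114, 121, 118, 116, 113, 105, 87, 84, 80, 81, 83]
330 [83, 80, 78, 82, 83, 82, 82, 81, 87, 96, 108, 118, 113, 117, 120, 114, 108, 96, 87, 81, 80, 85]
[-0.004, 0.035, 0.082] [167.4 145. ]
[-0.004, -0.035, 0.082] [336.1 147.7]
[0.011, 0.0235, 0.069] [201.8 129.3]
[0.011, 0.0165, 0.069] [216.6 129.2]
[0.011, -0.0165, 0.069] [287.3 130.4]
[0.011, -0.0235, 0.069] [302.  130.9]
```

Emit:
{"method": "apply_moves", "body": {
  "steps": [
    {"translation":[-0.003,-0.015,0],"rotation":[0,0,0]},
    {"translation":[-0.003,-0.03,0],"rotation":[0,0,0]},
    {"translation":[-0.003,-0.045,0],"rotation":[0,0,0]},
    {"translation":[-0.003,-0.06,0],"rotation":[0,0,0]},
    {"translation":[-0.003,-0.072,0],"rotation":[0,0,0]},
    {"translation":[-0.003,-0.082,0],"rotation":[0,0,0]},
    {"translation":[-0.003,-0.09,0],"rotation":[0,0,0]},
    {"translation":[-0.003,-0.096,0],"rotation":[0,0,0]},
    {"translation":[-0.003,-0.1,0],"rotation":[0,0,0]},
    {"translation":[-0.003,-0.1,0],"rotation":[0,0,0]}
  ]
}}

```text
t: 7.07
eef_pos: [0.5147, -0.2584, 0.1364]
ee_rot: [3.139, -0.612, -1.556]
force: [-1.9, 5.8, -2.9]
width: 0.0336
gripper_force: 49.7
```

Contact came exactly at the plate-to-post distance, so the tabs are through the slots. Now down.

Emit:
{"method": "apply_moves", "body": {
  "steps": [
    {"translation":[0,-0.003,0],"rotation":[0,0,0]},
    {"translation":[0,-0.003,-0.008],"rotation":[0,0,0]},
    {"translation":[0,-0.003,-0.016],"rotation":[0,0,0]},
    {"translation":[0,-0.003,-0.024],"rotation":[0,0,0]},
    {"translation":[0,-0.003,-0.032],"rotation":[0,0,0]},
    {"translation":[0,-0.003,-0.038],"rotation":[0,0,0]},
    {"translation":[0,-0.003,-0.044],"rotation":[0,0,0]},
    {"translation":[0,-0.003,-0.05],"rotation":[0,0,0]},
    {"translation":[0,-0.003,-0.05],"rotation":[0,0,0]},
    {"translation":[0,-0.003,-0.05],"rotation":[0,0,0]}
  ]
}}

```text
t: 7.9
eef_pos: [0.5165, -0.2585, 0.1244]
ee_rot: [-3.141, -0.612, -1.556]
force: [1.8, 4.8, -2.3]
width: 0.0339
gripper_force: 49.7
```

Emit:
{"method": "apply_moves", "body": {
  "steps": [
    {"translation":[0,0,-0.004],"rotation":[0,0,0]},
    {"translation":[0,0,-0.008],"rotation":[0,0,0]},
    {"translation":[0,0,-0.012],"rotation":[0,0,0]},
    {"translation":[0,0,-0.014],"rotation":[0,0,0]},
    {"translation":[0,0,-0.016],"rotation":[0,0,0]},
    {"translation":[0,0,-0.018],"rotation":[0,0,0]},
    {"translation":[0,0,-0.02],"rotation":[0,0,0]},
    {"translation":[0,0,-0.02],"rotation":[0,0,0]},
    {"translation":[0,0,-0.02],"rotation":[0,0,0]},
    {"translation":[0,0,-0.02],"rotation":[0,0,0]}
  ]
}}

```text
t: 8.73
eef_pos: [0.5166, -0.2585, 0.1206]
ee_rot: [-3.14, -0.613, -1.556]
force: [-3.8, 12.6, 8.0]
width: 0.0336
gripper_force: 49.8
```

```bash
python3 - <<'E'
from look import *
s=get_state();print(np.round(s['eef_pos'],4),np.round(s['ee_rot'],3),np.round(s['force'],1),np.round(s['moment'],2))
m,s,im=look("wrist","w5")
E
```

```text
[ 0.5166 -0.2585  0.1206] [-3.14  -0.613 -1.556] [-3.8 12.6  8. ] [ 3.78  1.39 -0.98]
```

Emit:
{"method": "apply_moves", "body": {
  "steps": [
    {"translation":[0,0,-0.003],"rotation":[0,0,0]},
    {"translation":[0,0,-0.006],"rotation":[0,0,0]},
    {"translation":[0,0,-0.009],"rotation":[0,0,0]},
    {"translation":[0,0,-0.012],"rotation":[0,0,0]},
    {"translation":[0,0,-0.014],"rotation":[0,0,0]},
    {"translation":[0,0,-0.014],"rotation":[0,0,0]},
    {"translation":[0,0,-0.014],"rotation":[0,0,0]},
    {"translation":[0,0,-0.014],"rotation":[0,0,0]},
    {"translation":[0,0,-0.014],"rotation":[0,0,0]},
    {"translation":[0,0,-0.014],"rotation":[0,0,0]}
  ]
}}

```text
t: 9.62
eef_pos: [0.5168, -0.2585, 0.1197]
ee_rot: [-3.138, -0.616, -1.557]
force: [-17.3, 32.1, 33.7]
width: 0.0339
gripper_force: 50.0
```

```bash
python3 - <<'E'
from look import *
s=get_state();print(np.round(s['eef_pos'],4),np.round(s['ee_rot'],3),np.round(s['force'],1),np.round(s['moment'],2))
m,s,im=look("wrist","w6")
rk=np.array([.5150,-.2967,.110]);im=cv2.resize(im,(800,600))
for o in ([-.004,.035,.082],[-.004,-.035,.082],[-.004,.035,0],[-.004,-.035,0],[-.09,.017,.044],[-.09,-.017,.044]):
    P=rk+R.from_euler('z',-1.572).apply(o);u=proj(m,P,True)*1.5625;print(u.round());cv2.circle(im,tuple(int(x) for x in u),3,(0,0,255),1)
cv2.imwrite("pics/w6b.png",im)
E
```

```text
[ 0.5168 -0.2585  0.1197] [-3.138 -0.616 -1.557] [-17.3  32.1  33.7] [ 3.66  5.64 -4.28]
[265. 222.]
[532. 227.]
[314. 314.]
[478. 317.]
[336. 544.]
[449. 546.]
```

View pics/w6b.png

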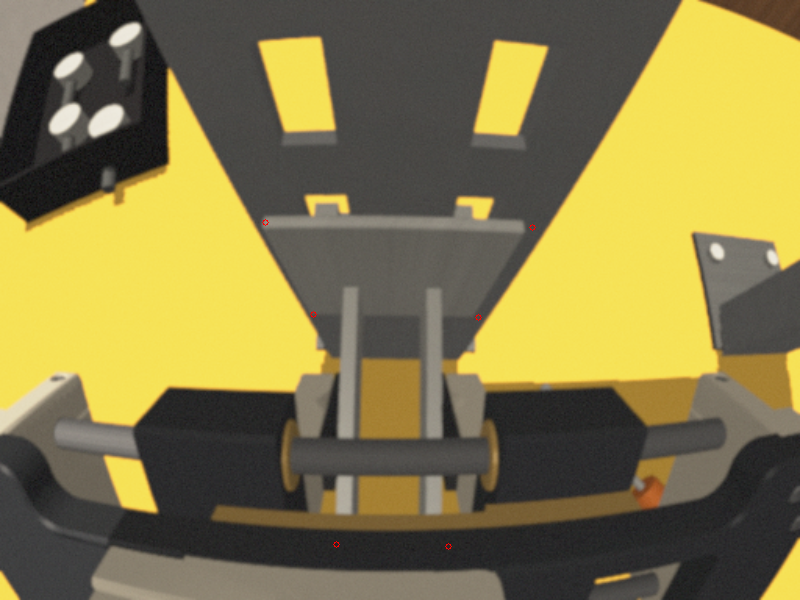

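The holder is at home height: both tabs sit low in the middle slots, at (327,210) and (466,212). There is some side load, so I'll relieve it, press down once more, then let go and check.

Emit:
{"method": "apply_moves", "body": {
  "steps": [
    {"translation":[-0.002,0,0],"rotation":[0,0,0]},
    {"translation":[-0.004,0,0],"rotation":[0,0,0]},
    {"translation":[-0.006,0,-0.002],"rotation":[0,0,0]},
    {"translation":[-0.006,0,-0.004],"rotation":[0,0,0]},
    {"translation":[-0.006,0,-0.006],"rotation":[0,0,0]},
    {"translation":[-0.006,0,-0.008],"rotation":[0,0,0]},
    {"translation":[-0.006,0,-0.008],"rotation":[0,0,0]},
    {"translation":[-0.006,0,-0.008],"rotation":[0,0,0]},
    {"translation":[-0.006,0,-0.008],"rotation":[0,0,0]},
    {"translation":[-0.006,0,-0.008],"rotation":[0,0,0]}
  ]
}}

```text
t: 10.5
eef_pos: [0.5168, -0.2584, 0.119]
ee_rot: [-3.135, -0.617, -1.558]
force: [-15.8, 33.0, 40.8]
width: 0.0336
gripper_force: 50.1
```

Emit:
{"method": "apply_moves", "body": {
  "steps": [
    {"translation":[0,0.003,0.006],"rotation":[0,0,0]},
    {"translation":[0,0.005,0.012],"rotation":[0,0,0]},
    {"translation":[0,0.005,0.012],"rotation":[0,0,0]},
    {"translation":[0,0.005,0.012],"rotation":[0,0,0]},
    {"translation":[0,0.005,0.012],"rotation":[0,0,0]},
    {"translation":[0,0.005,0.012],"rotation":[0,0,0]},
    {"translation":[0,0.005,0.012],"rotation":[0,0,0]},
    {"translation":[0,0.005,0.012],"rotation":[0,0,0]},
    {"translation":[0,0.005,0.012],"rotation":[0,0,0]},
    {"translation":[0,0.005,0.012],"rotation":[0,0,0]}
  ]
}}

```text
t: 11.33
eef_pos: [0.5162, -0.2581, 0.1194]
ee_rot: [-3.139, -0.615, -1.557]
force: [1.7, 3.5, 11.1]
width: 0.0334
gripper_force: 49.8
```

Emit:
{"method": "apply_moves", "body": {
  "steps": [
    {"translation":[0,0,0],"rotation":[0,0,0]},
    {"translation":[0,0,0],"rotation":[0,0,0]},
    {"translation":[0,0,0],"rotation":[0,0,0]},
    {"translation":[0,0,0],"rotation":[0,0,0]},
    {"translation":[0,0,0],"rotation":[0,0,0]},
    {"translation":[0,0,0],"rotation":[0,0,0]},
    {"translation":[0,0,0],"rotation":[0,0,0]},
    {"translation":[0,0,0],"rotation":[0,0,0]},
    {"translation":[0,0,0],"rotation":[0,0,0]},
    {"translation":[0,0,0],"rotation":[0,0,0]}
  ],
  "jaw": -1
}}

```text
t: 12.17
eef_pos: [0.5132, -0.2583, 0.1165]
ee_rot: [3.139, -0.613, -1.557]
force: [-0.0, 0.3, 0.2]
width: 0.0867
gripper_force: 0.0
```

```bash
python3 - <<'E'
from look import *
m,s,im=look("wrist","w7");print(np.round(s['force'],1),np.round(s['moment'],2))
im=cv2.resize(im,(800,600))
for rk,c in ((np.array([.5150,-.2967,.110]),(0,0,255)),):
  for o in ([-.004,.035,.082],[-.004,-.035,.082],[0,.035,.082],[0,-.035,.082],[-.004,.035,0],[-.004,-.035,0],[-.09,.017,.044],[-.09,-.017,.044]):
    P=rk+R.from_euler('z',-1.572).apply(o);u=proj(m,P,True)*1.5625;print(u.round().tolist(),end=' ');cv2.circle(im,tuple(int(x) for x in u),3,c,1)
cv2.imwrite("pics/w7b.png",im)
E
```

```text
[-0.   0.3  0.2] [ 1.96  0.03 -0.01]
[250.0, 217.0] [523.0, 221.0] [252.0, 204.0] [521.0, 207.0] [303.0, 311.0] [471.0, 314.0] [324.0, 545.0] [439.0, 548.0]
```

View pics/w7b.png

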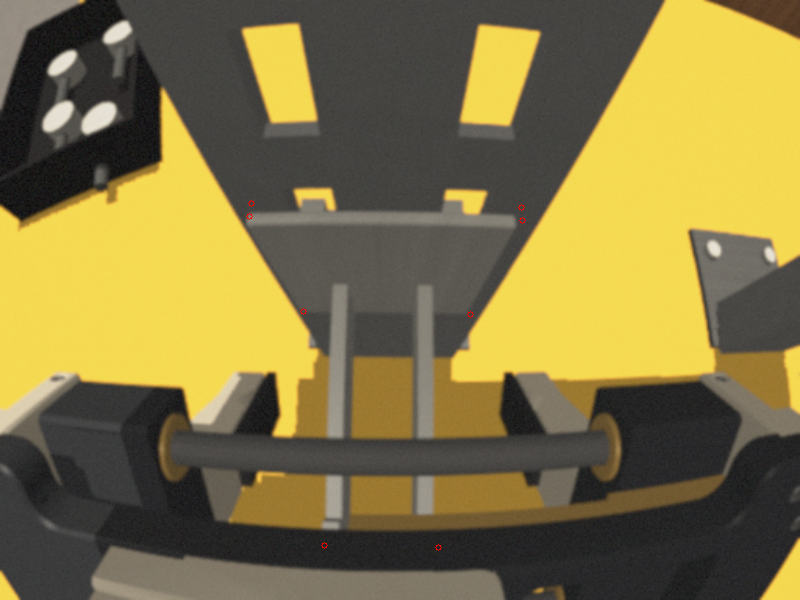

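The holder hangs free with both tabs low in the slots. The plate top edge is about 7 px nearer the camera than predicted, while the bottom corners match. I'll measure its height and tilt.

```bash
python3 - <<'E'
from look import *
from scipy.optimize import least_squares
d=json.load(open("w7.json"));m=d['m'];im=cv2.imread("pics/w7.png");g=cv2.GaussianBlur(im,(5,1),0).astype(int).sum(2)//3
for c in (175,200,240,300,315): print("col",c,"from128",g[128:150,c].tolist())
for c in (200,235,245,258,290): print("col",c,"from190",g[190:240,c].tolist())
for r in (141,):print("row",r,g[r,150:170].tolist(),g[r,320:340].tolist())
E
```

```text
col 175 from128 [65, 67, 67, 68, 66, 65, 67, 85, 107, 121, 127, 132, 133, 130, 124, 112, 97, 86, 86, 82, 84, 85]
col 200 from128 [128, 124, 124, 126, 125, 125, 123, 122, 123, 127, 128, 130, 129, 126, 117, 104, 91, 85, 84, 85, 84, 85]
col 240 from128 [68, 68, 65, 69, 65, 69, 76, 97, 119, 123, 127, 129, 129, 126, 116, 104, 93, 83, 83, 84, 83, 84]
col 300 from128 [182, 181, 181, 182, 181, 181, 182, 182, 171, 145, 132, 130, 130, 131, 127, 125, 109, 96, 88, 87, 89, 89]
col 315 from128 [69, 67, 67, 68, 67, 68, 67, 69, 81, 105, 122, 128, 127, 128, 126, 123, 117, 101, 92, 87, 86, 87]
col 200 from190 [86, 86, 86, 86, 86, 87, 87, 84, 84, 81, 72, 66, 67, 67, 68, 70, 67, 69, 69, 67, 69, 69, 71, 75, 82, 90, 101, 110, 120, 125, 122, 108, 116, 154, 177, 182, 181, 180, 180, 178, 176, 166, 154, 151, 150, 151, 152, 152, 152, 153]
col 235 from190 [87, 87, 86, 87, 85, 87, 85, 84, 85, 79, 74, 69, 68, 67, 68, 68, 68, 67, 67, 69, 69, 68, 68, 69, 67, 70, 69, 66, 68, 68, 70, 67, 68, 67, 67, 68, 68, 73, 92, 103, 108, 109, 108, 110, 110, 108, 109, 107, 106, 106]
col 245 from190 [87, 85, 86, 85, 84, 87, 86, 87, 87, 82, 73, 71, 66, 67, 69, 68, 70, 69, 69, 70, 70, 67, 69, 68, 67, 70, 69, 67, 67, 66, 69, 67, 69, 69, 69, 69, 68, 73, 90, 105, 109, 110, 107, 108, 109, 108, 108, 109, 109, 108]
col 258 from190 [87, 87, 86, 88, 87, 86, 88, 87, 86, 83, 78, 72, 69, 70, 69, 70, 71, 69, 71, 68, 67, 68, 69, 68, 68, 69, 68, 68, 67, 67, 69, 68, 69, 70, 68, 67, 67, 70, 86, 101, 108, 108, 109, 109, 109, 109, 109, 109, 108, 109]
col 290 from190 [85, 88, 88, 85, 85, 86, 87, 85, 87, 86, 79, 71, 70, 66, 68, 68, 70, 69, 70, 70, 68, 68, 67, 70, 68, 71, 69, 68, 68, 69, 67, 69, 68, 71, 74, 82, 98, 118, 142, 163, 172, 174, 174, 174, 174, 175, 174, 175, 175, 176]
row 141 [181, 176, 161, 133, 101, 80, 77, 92, 113, 128, 134, 135, 134, 133, 132, 133, 133, 134, 134, 134] [129, 129, 128, 128, 128, 128, 127, 124, 117, 104, 88, 76, 70, 68, 68, 69, 69, 69, 69, 67]
```

```bash
python3 - <<'E'
from look import *
from scipy.optimize import least_squares
d=json.load(open("w7.json"));m=d['m'];im=cv2.imread("pics/w7.png");h=cv2.cvtColor(im,cv2.COLOR_BGR2HSV)
mask=((h[:,:,1]>110)&(h[:,:,2]>110)).astype(np.uint8)[5:100,145:355]
n,l,st,ce=cv2.connectedComponentsWithStats(mask,connectivity=4)
pts=sorted([ce[i]+[145,5] for i in range(1,n) if 300<st[i,4]<3000 and st[i,1]>0 and st[i,0]>0 and st[i,0]+st[i,2]<210],key=lambda p:p[0]);print(np.round(pts,1).tolist())
f=least_squares(lambda v:np.ravel([proj(m,np.array([v[0],v[1],0])+R.from_euler('z',v[2]).apply([.002,y,.2345]),True)-p for p,y in zip(pts,(.02,-.02))]),[.515,-.297,-1.57]);print("rack",f.x.round(4),f.cost)
rk=f.x
def P(v,o): # holder in rack frame: x,y,z,pitch,yaw
    q=R.from_euler('zy',[v[4],v[3]]).apply(o)+[v[0],v[1],v[2]]
    return proj(m,np.array([.515,-.2970,0])+R.from_euler('z',-1.572).apply(q),True)
def row(v,a,b,c):
    A,B=P(v,a),P(v,b);return A[1]+(B[1]-A[1])*(c-A[0])/(B[0]-A[0])
L=lambda x,z:([x,.035,z],[x,-.035,z])
def res(v):
    r=[row(v,*L(0,.082),c)-y for c,y in((175,135.4),(240,135.0),(315,136.8))]
    r+=[row(v,*L(-.004,.082),c)-y for c,y in((175,143.5),(240,143.2),(315,145))]
    r+=[row(v,*L(-.004,0),c)-y for c,y in((200,199.8),(245,199.8),(290,200.3))]
    r+=[P(v,[-.004,.035,.082])[0]-157.4,P(v,[-.004,-.035,.082])[0]-329.6]
    return np.array(r)
f=least_squares(res,[0,0,.11,0,0]);print("holder x,y,z",f.x[:3].round(4),"pitch,yaw deg",np.degrees(f.x[3:]).round(2),np.round(f.fun,1))
E
```

```text
[[179.8, 45.6], [318.2, 46.9]]
rack [ 0.5144 -0.2986 -1.5694] 0.6306192810511835
holder x,y,z [0.0005 0.0016 0.1077] pitch,yaw deg [-1.01  0.2 ] [-0.5  0.5 -0.7 -0.   0.9 -0.2 -0.4  0.2  0.2  0.  -0. ]
```

The fit puts the holder home within measuring error: z ≈ 0.108 (nominal 0.110), flush at the foot, yaw 0.2°. The 1° pitch equals the hook's own 1 mm slack. Now I'll back out horizontally, then go to the drift.

Emit:
{"method": "apply_moves", "body": {
  "steps": [
    {"translation":[0.006,0.04,0.01],"rotation":[0,0,0]},
    {"translation":[0.01,0.12,0.01],"rotation":[0,0,0]},
    {"translation":[0.01,0.24,0.01],"rotation":[0,0,0]},
    {"translation":[0.01,0.38,0.01],"rotation":[0,0,0]},
    {"translation":[0.01,0.5,0.05],"rotation":[0,0,0]},
    {"translation":[0.0,0.6,0.15],"rotation":[-0.04,0,0]},
    {"translation":[0,0.7,0.28],"rotation":[-0.08,0,0]},
    {"translation":[-0.02,0.8,0.38],"rotation":[-0.16,0,0]},
    {"translation":[-0.03,0.88,0.4],"rotation":[-0.16,0,0]},
    {"translation":[-0.03,0.88,0.4],"rotation":[-0.16,0,0]}
  ]
}}

```text
t: 13.05
eef_pos: [0.5074, -0.0341, 0.2182]
ee_rot: [-3.141, -0.695, -1.555]
force: [0.6, 1.2, -0.2]
width: 0.0878
gripper_force: 0.0
```

```bash
python3 - <<'E'
from look import *
m,s,im=look("wrist","w8");_,_,b=look("side","d8");look("scene","s8");print(np.round(s['q'],2),np.round(s['force'],1))
S=camera_model("side")
print("pink foot",onz(S,(347/1.5625,345/1.5625),0),"collar",onz(S,(347/1.5625,323/1.5625),.06))
dr=np.array([.505,.0306,.062])
for z in (0,.042,.073): print(proj(m,dr+[0,0,z],True).round(1))
plan(s,*goal(dr,-1.5708,[0,0,.042],hold_point_z,lean=40,back=.06))
cv2.imwrite("pics/w8b.png",np.hstack([cv2.resize(im,(440,330)),cv2.resize(b[90:220,240:380],(355,330))]))
E
```

```text
[ 0.7   0.22 -0.61  0.55 -1.27 -0.99] [ 0.6  1.2 -0.2]
pink foot [ 0.65465599 -0.05021122  0.        ] collar [ 0.65103436 -0.05247895  0.06      ]
[250.7 338.3]
[250.9 341.9]
[251.1 345.4]
shift [-0.01   0.365 -0.331] turn [-0.007  0.001 -0.032] target [0.505  0.0571 0.1356]
```

View pics/w8b.png

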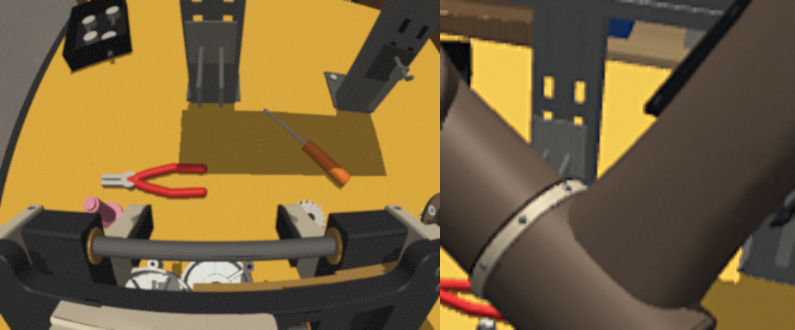

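The holder hangs on the post at (210,70). The pink decoy is well off to the side at (100,207). I'll move to a stand-off over the drift.

Emit:
{"method": "apply_moves", "body": {
  "steps": [
    {"translation":[-0.005,0.05,0.02],"rotation":[0,0,-0.01]},
    {"translation":[-0.01,0.15,0.02],"rotation":[0,0,-0.02]},
    {"translation":[-0.01,0.25,0],"rotation":[0,0,-0.03]},
    {"translation":[-0.01,0.35,-0.04],"rotation":[0,0,-0.03]},
    {"translation":[-0.01,0.43,-0.08],"rotation":[0,0,-0.03]},
    {"translation":[-0.01,0.49,-0.12],"rotation":[0,0,-0.03]},
    {"translation":[-0.01,0.52,-0.146],"rotation":[0,0,-0.03]},
    {"translation":[-0.01,0.52,-0.146],"rotation":[0,0,-0.03]},
    {"translation":[-0.01,0.52,-0.146],"rotation":[0,0,-0.03]},
    {"translation":[-0.01,0.52,-0.146],"rotation":[0,0,-0.03]}
  ]
}}

```text
t: 14.03
eef_pos: [0.5031, 0.0906, 0.1803]
ee_rot: [3.137, -0.697, -1.572]
force: [0.1, -0.1, -0.6]
width: 0.0874
gripper_force: 0.0
```

```bash
python3 - <<'E'
from look import *
m,s,im=look("wrist","w9");print(np.round(s['q'],2))
dr=np.array([.505,.0306,.062])
for z in (.008,.03,.042,.06,.073):
    a=proj(m,dr+[-.011,0,z],True);b=proj(m,dr+[.011,0,z],True);r=int(round(a[1]))
    print(z,a.round(1),b.round(1),"row",im[r,int(b[0])-8:int(a[0])+9].min(1).tolist(),"from",int(b[0])-8)
plan(s,*goal(dr,-1.5708,[0,0,.042],hold_point_z,lean=40))
cv2.imwrite("pics/w9b.png",cv2.resize(im[130:330,130:390],(780,600)))
E
```

```text
[ 0.88  0.36 -0.48  0.43 -1.33 -1.11]
0.008 [258.  216.3] [236.3 216.3] row [180, 185, 181, 187, 187, 188, 188, 190, 166, 122, 70, 35, 27, 33, 27, 35, 34, 30, 27, 29, 39, 34, 30, 37, 31, 33, 32, 32, 63, 111, 157, 184, 190, 189, 189, 189, 187, 180, 150] from 228
0.03 [258.7 208.8] [235.4 208.8] row [194, 187, 181, 182, 184, 184, 182, 181, 171, 138, 85, 37, 32, 30, 34, 29, 39, 33, 30, 38, 26, 35, 27, 32, 37, 37, 20, 31, 25, 35, 63, 116, 151, 174, 178, 179, 180, 177, 175, 182] from 227
0.042 [259.2 204.2] [234.9 204.2] row [64, 69, 83, 98, 108, 127, 149, 166, 171, 150, 100, 51, 35, 34, 38, 39, 34, 33, 30, 38, 34, 37, 30, 35, 31, 28, 25, 33, 29, 23, 32, 46, 84, 136, 172, 176, 160, 135, 115, 105, 88, 82] from 226
0.06 [259.9 196.6] [234.  196.6] row [63, 60, 62, 64, 59, 65, 60, 60, 53, 56, 59, 74, 81, 73, 74, 70, 79, 93, 108, 119, 129, 125, 114, 108, 93, 83, 75, 76, 84, 86, 83, 70, 52, 54, 55, 63, 69, 72, 68, 73, 69, 64] from 226
0.073 [260.5 190.4] [233.3 190.4] row [154, 173, 181, 188, 186, 177, 165, 143, 123, 101, 82, 84, 99, 136, 166, 177, 176, 178, 180, 179, 180, 179, 179, 180, 182, 180, 181, 180, 180, 177, 160, 123, 96, 80, 85, 93, 113, 130, 155, 173, 184, 187, 184, 176] from 225
shift [ 0.008 -0.288 -0.363] turn [-0.002 -0.006  0.008] target [0.505  0.0185 0.0896]
```

View pics/w9b.png

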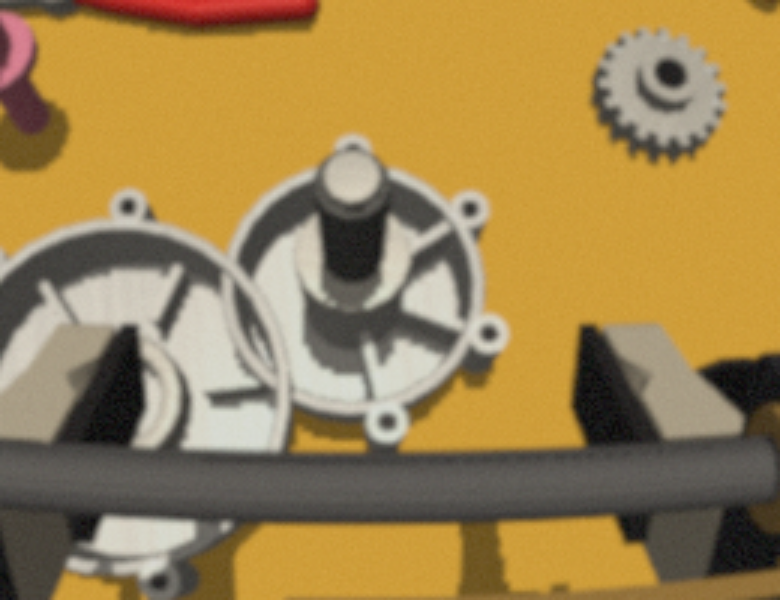

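The drift handle is at (352,240), its button at (352,178). It matches the prediction within half a millimetre. Moving in to grip.

Emit:
{"method": "apply_moves", "body": {
  "steps": [
    {"translation":[0.008,-0.03,-0.04],"rotation":[0,0,0.008]},
    {"translation":[0.008,-0.08,-0.1],"rotation":[0,0,0.008]},
    {"translation":[0.008,-0.13,-0.165],"rotation":[0,0,0.008]},
    {"translation":[0.008,-0.18,-0.225],"rotation":[0,0,0.008]},
    {"translation":[0.008,-0.22,-0.28],"rotation":[0,0,0.008]},
    {"translation":[0.008,-0.25,-0.32],"rotation":[0,0,0.008]},
    {"translation":[0.008,-0.275,-0.345],"rotation":[0,0,0.008]},
    {"translation":[0.008,-0.288,-0.363],"rotation":[0,0,0.008]},
    {"translation":[0.008,-0.288,-0.363],"rotation":[0,0,0.008]},
    {"translation":[0.008,-0.288,-0.363],"rotation":[0,0,0.008]}
  ]
}}

```text
t: 14.92
eef_pos: [0.5055, 0.0197, 0.0898]
ee_rot: [3.138, -0.696, -1.568]
force: [1.2, 0.5, 0.3]
width: 0.0879
gripper_force: 0.0
```

Emit:
{"method": "apply_moves", "body": {
  "steps": [
    {"translation":[0,0,0],"rotation":[0,0,0]},
    {"translation":[0,0,0],"rotation":[0,0,0]},
    {"translation":[0,0,0],"rotation":[0,0,0]},
    {"translation":[0,0,0],"rotation":[0,0,0]},
    {"translation":[0,0,0],"rotation":[0,0,0]},
    {"translation":[0,0,0],"rotation":[0,0,0]},
    {"translation":[0,0,0],"rotation":[0,0,0]},
    {"translation":[0,0,0],"rotation":[0,0,0]},
    {"translation":[0,0,0],"rotation":[0,0,0]},
    {"translation":[0,0,0],"rotation":[0,0,0]}
  ],
  "jaw": 1,
  "newtons": 45
}}

```text
t: 15.75
eef_pos: [0.5052, 0.0197, 0.0893]
ee_rot: [3.138, -0.697, -1.567]
force: [0.8, -0.8, 0.7]
width: 0.0267
gripper_force: 0.0
```

Emit:
{"method": "apply_moves", "body": {
  "steps": [
    {"translation":[0,0,0],"rotation":[0,0,0]},
    {"translation":[0,0,0],"rotation":[0,0,0]},
    {"translation":[0,0,0],"rotation":[0,0,0]},
    {"translation":[0,0,0],"rotation":[0,0,0]},
    {"translation":[0,0,0],"rotation":[0,0,0]},
    {"translation":[0,0,0],"rotation":[0,0,0]},
    {"translation":[0,0,0],"rotation":[0,0,0]},
    {"translation":[0,0,0],"rotation":[0,0,0]},
    {"translation":[0,0,0],"rotation":[0,0,0]},
    {"translation":[0,0,0],"rotation":[0,0,0]}
  ]
}}

```text
t: 16.58
eef_pos: [0.5051, 0.0197, 0.0893]
ee_rot: [3.137, -0.697, -1.567]
force: [-0.8, 0.5, 0.2]
width: 0.0211
gripper_force: 45.0
```

Emit:
{"method": "apply_moves", "body": {
  "steps": [
    {"translation":[0,0,0.02],"rotation":[0,0,0]},
    {"translation":[0,0,0.05],"rotation":[0,0,0]},
    {"translation":[0,0,0.08],"rotation":[0,0,0]},
    {"translation":[0,0,0.12],"rotation":[0,0,0]},
    {"translation":[0,0,0.16],"rotation":[0,0,0]},
    {"translation":[0,0,0.2],"rotation":[0,0,0]},
    {"translation":[0,0,0.24],"rotation":[0,0,0]},
    {"translation":[0,0,0.29],"rotation":[0,0,0]},
    {"translation":[0,0,0.34],"rotation":[0,0,0]},
    {"translation":[0,0,0.38],"rotation":[0,0,0]}
  ]
}}

```text
t: 17.42
eef_pos: [0.5053, 0.0198, 0.1859]
ee_rot: [3.139, -0.696, -1.568]
force: [0.6, -0.9, -3.7]
width: 0.0212
gripper_force: 45.0
```

```bash
python3 - <<'E'
from look import *
s=get_state()
# collar underside = grasp - .042 ; fork on holder: world
fork=np.array([.5163,-.297+.042,.146])
for nm,o in dict(front=[0,.11,.014],over=[0,0,.014],down=[0,0,0]).items():
    print(nm);plan(s,*goal(fork+o,-1.5708,[0,0,.042],hold_point_z,lean=40))
E
```

```text
front
shift [ 0.044 -0.708  0.007] turn [-0.005 -0.004 -0.002] target [ 0.5163 -0.1571  0.1876]
over
shift [ 0.044 -1.148  0.007] turn [-0.005 -0.004 -0.002] target [ 0.5163 -0.2671  0.1876]
down
shift [ 0.044 -1.148 -0.049] turn [-0.005 -0.004 -0.002] target [ 0.5163 -0.2671  0.1736]
```

Emit:
{"method": "apply_moves", "body": {
  "steps": [
    {"translation":[0,-0.04,0.01],"rotation":[0,0,0]},
    {"translation":[0.01,-0.1,0.01],"rotation":[0,0,0]},
    {"translation":[0.02,-0.19,0.01],"rotation":[0,0,0]},
    {"translation":[0.03,-0.29,0.01],"rotation":[0,0,0]},
    {"translation":[0.044,-0.39,0.01],"rotation":[0,0,0]},
    {"translation":[0.044,-0.49,0.01],"rotation":[0,0,0]},
    {"translation":[0.044,-0.58,0.01],"rotation":[0,0,0]},
    {"translation":[0.044,-0.65,0.01],"rotation":[0,0,0]},
    {"translation":[0.044,-0.68,0.01],"rotation":[0,0,0]},
    {"translation":[0.044,-0.68,0.01],"rotation":[0,0,0]}
  ]
}}

```text
t: 18.25
eef_pos: [0.5149, -0.1523, 0.1868]
ee_rot: [3.137, -0.697, -1.569]
force: [-0.0, 0.1, -2.9]
width: 0.0213
gripper_force: 45.0
```

```bash
python3 - <<'E'
from look import *
m,s,im=look("wrist","w10");print(np.round(s['q'],2),np.round(s['force'],1))
fork=np.array([.5163,-.297+.042,.146])
for nm,o in dict(over=[0,.001,.015],down=[0,.001,0]).items():
    plan(s,*goal(fork+o,-1.5708,[0,0,.042],hold_point_z,lean=40))
# predicted cheek tops: outer edges, rack frame
for x in (-.06,-.03):
    for y in (.017,.012,-.012,-.017): print(x,y,proj(m,np.array([.5163,-.297,.146])+R.from_euler('z',-1.5708).apply([x,y,0]),True).round(1),end=' ')
print()
cv2.imwrite("pics/w10b.png",cv2.resize(im[60:330,70:430],(800,600)))
E
```

```text
[ 0.46  0.23 -0.73  0.71 -1.09 -0.95] [-0.   0.1 -2.9]
shift [ 0.005 -0.455  0.007] turn [-0.002 -0.007  0.003] target [ 0.5163 -0.2661  0.1886]
shift [ 0.005 -0.455 -0.053] turn [-0.002 -0.007  0.003] target [ 0.5163 -0.2661  0.1736]
-0.06 0.017 [227.4 161. ] -0.06 0.012 [233.4 161. ] -0.06 -0.012 [262.3 161. ] -0.06 -0.017 [268.3 161.1] -0.03 0.017 [228.6 131.5] -0.03 0.012 [234.3 131.5] -0.03 -0.012 [261.6 131.5] -0.03 -0.017 [267.3 131.6]
```

View pics/w10b.png

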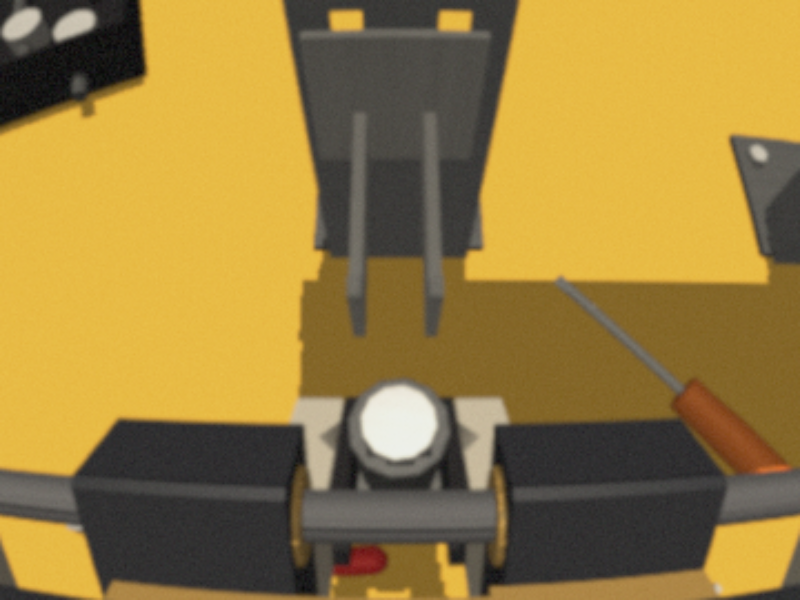

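The cheeks are at (357,224) and (432,224), centred within 0.1 px of the prediction. The drift is upright in the grip with its button at (399,422). I'll move in slowly in stages.

Emit:
{"method": "apply_moves", "body": {
  "steps": [
    {"translation":[0.005,-0.02,0.004],"rotation":[0,0,0]},
    {"translation":[0.005,-0.06,0.004],"rotation":[0,0,0]},
    {"translation":[0.005,-0.1,0.004],"rotation":[0,0,0]},
    {"translation":[0.005,-0.14,0.004],"rotation":[0,0,0]},
    {"translation":[0.005,-0.18,0.004],"rotation":[0,0,0]},
    {"translation":[0.005,-0.22,0.004],"rotation":[0,0,0]},
    {"translation":[0.005,-0.26,0.004],"rotation":[0,0,0]},
    {"translation":[0.005,-0.29,0.004],"rotation":[0,0,0]},
    {"translation":[0.005,-0.31,0.004],"rotation":[0,0,0]},
    {"translation":[0.005,-0.32,0.004],"rotation":[0,0,0]}
  ]
}}

```text
t: 19.13
eef_pos: [0.5171, -0.2313, 0.1878]
ee_rot: [3.138, -0.697, -1.568]
force: [0.8, 0.0, -3.5]
width: 0.0213
gripper_force: 45.0
```

Emit:
{"method": "apply_moves", "body": {
  "steps": [
    {"translation":[0,-0.005,0],"rotation":[0,0,0]},
    {"translation":[0,-0.013,0],"rotation":[0,0,0]},
    {"translation":[0,-0.021,0],"rotation":[0,0,0]},
    {"translation":[0,-0.029,0],"rotation":[0,0,0]},
    {"translation":[0,-0.037,0],"rotation":[0,0,0]},
    {"translation":[0,-0.045,0],"rotation":[0,0,0]},
    {"translation":[0,-0.053,0],"rotation":[0,0,0]},
    {"translation":[0,-0.06,0],"rotation":[0,0,0]},
    {"translation":[0,-0.065,0],"rotation":[0,0,0]},
    {"translation":[0,-0.065,0],"rotation":[0,0,0]}
  ]
}}

```text
t: 19.97
eef_pos: [0.5174, -0.2468, 0.1878]
ee_rot: [3.138, -0.697, -1.568]
force: [1.2, -0.0, -3.6]
width: 0.021
gripper_force: 45.0
```

Emit:
{"method": "apply_moves", "body": {
  "steps": [
    {"translation":[-0.002,-0.006,0],"rotation":[0,0,0]},
    {"translation":[-0.002,-0.012,0],"rotation":[0,0,0]},
    {"translation":[-0.002,-0.019,0],"rotation":[0,0,0]},
    {"translation":[-0.002,-0.026,0],"rotation":[0,0,0]},
    {"translation":[-0.002,-0.033,0],"rotation":[0,0,0]},
    {"translation":[-0.002,-0.04,0],"rotation":[0,0,0]},
    {"translation":[-0.002,-0.047,0],"rotation":[0,0,0]},
    {"translation":[-0.002,-0.054,0],"rotation":[0,0,0]},
    {"translation":[-0.002,-0.06,0],"rotation":[0,0,0]},
    {"translation":[-0.002,-0.06,0],"rotation":[0,0,0]}
  ]
}}

```text
t: 20.8
eef_pos: [0.5169, -0.2618, 0.1878]
ee_rot: [3.138, -0.697, -1.568]
force: [-0.3, 0.6, -2.8]
width: 0.021
gripper_force: 45.0
```

Emit:
{"method": "apply_moves", "body": {
  "steps": [
    {"translation":[0,0,-0.006],"rotation":[0,0,0]},
    {"translation":[0,0,-0.012],"rotation":[0,0,0]},
    {"translation":[0,0,-0.018],"rotation":[0,0,0]},
    {"translation":[0,0,-0.024],"rotation":[0,0,0]},
    {"translation":[0,0,-0.03],"rotation":[0,0,0]},
    {"translation":[0,0,-0.036],"rotation":[0,0,0]},
    {"translation":[0,0,-0.042],"rotation":[0,0,0]},
    {"translation":[0,0,-0.046],"rotation":[0,0,0]},
    {"translation":[0,0,-0.048],"rotation":[0,0,0]},
    {"translation":[0,0,-0.048],"rotation":[0,0,0]}
  ]
}}

```text
t: 21.63
eef_pos: [0.5169, -0.2615, 0.1757]
ee_rot: [3.137, -0.697, -1.567]
force: [0.2, 0.5, -3.2]
width: 0.0209
gripper_force: 45.0
```

Expected contact is at about 0.172–0.174. I'll lower in small steps until it touches.

Emit:
{"method": "apply_moves", "body": {
  "steps": [
    {"translation":[0,0,-0.002],"rotation":[0,0,0]},
    {"translation":[0,0,-0.004],"rotation":[0,0,0]},
    {"translation":[0,0,-0.006],"rotation":[0,0,0]},
    {"translation":[0,0,-0.008],"rotation":[0,0,0]},
    {"translation":[0,0,-0.01],"rotation":[0,0,0]},
    {"translation":[0,0,-0.011],"rotation":[0,0,0]},
    {"translation":[0,0,-0.012],"rotation":[0,0,0]},
    {"translation":[0,0,-0.012],"rotation":[0,0,0]},
    {"translation":[0,0,-0.012],"rotation":[0,0,0]},
    {"translation":[0,0,-0.012],"rotation":[0,0,0]}
  ]
}}

```text
t: 22.47
eef_pos: [0.517, -0.2615, 0.1728]
ee_rot: [3.138, -0.697, -1.567]
force: [-0.2, -0.8, -3.3]
width: 0.0213
gripper_force: 45.0
```

Emit:
{"method": "apply_moves", "body": {
  "steps": [
    {"translation":[0,0,-0.001],"rotation":[0,0,0]},
    {"translation":[0,0,-0.002],"rotation":[0,0,0]},
    {"translation":[0,0,-0.003],"rotation":[0,0,0]},
    {"translation":[0,0,-0.004],"rotation":[0,0,0]},
    {"translation":[0,0,-0.005],"rotation":[0,0,0]},
    {"translation":[0,0,-0.006],"rotation":[0,0,0]},
    {"translation":[0,0,-0.007],"rotation":[0,0,0]},
    {"translation":[0,0,-0.008],"rotation":[0,0,0]},
    {"translation":[0,0,-0.008],"rotation":[0,0,0]},
    {"translation":[0,0,-0.008],"rotation":[0,0,0]}
  ]
}}

```text
t: 23.3
eef_pos: [0.5172, -0.2617, 0.1722]
ee_rot: [3.139, -0.698, -1.568]
force: [-5.1, 6.1, 9.5]
width: 0.0211
gripper_force: 45.0
```

The collar is resting on the cheeks. I'll ease the load and open.

Emit:
{"method": "apply_moves", "body": {
  "steps": [
    {"translation":[0,0.0,0.002],"rotation":[0,0,0]},
    {"translation":[0,0.0,0.003],"rotation":[0,0,0]},
    {"translation":[0,0.0,0.003],"rotation":[0,0,0]},
    {"translation":[0,0.0,0.003],"rotation":[0,0,0]},
    {"translation":[0,0.0,0.003],"rotation":[0,0,0]},
    {"translation":[0,0.0,0.003],"rotation":[0,0,0]},
    {"translation":[0,0.0,0.003],"rotation":[0,0,0]},
    {"translation":[0,0.0,0.003],"rotation":[0,0,0]},
    {"translation":[0,0.0,0.003],"rotation":[0,0,0]},
    {"translation":[0,0.0,0.003],"rotation":[0,0,0]}
  ]
}}

```text
t: 24.13
eef_pos: [0.5172, -0.2616, 0.1722]
ee_rot: [3.138, -0.697, -1.568]
force: [-3.0, 4.1, 6.4]
width: 0.021
gripper_force: 45.0
```

Emit:
{"method": "apply_moves", "body": {
  "steps": [
    {"translation":[0,0,0],"rotation":[0,0,0]},
    {"translation":[0,0,0],"rotation":[0,0,0]},
    {"translation":[0,0,0],"rotation":[0,0,0]},
    {"translation":[0,0,0],"rotation":[0,0,0]},
    {"translation":[0,0,0],"rotation":[0,0,0]},
    {"translation":[0,0,0],"rotation":[0,0,0]},
    {"translation":[0,0,0],"rotation":[0,0,0]},
    {"translation":[0,0,0],"rotation":[0,0,0]},
    {"translation":[0,0,0],"rotation":[0,0,0]},
    {"translation":[0,0,0],"rotation":[0,0,0]}
  ],
  "jaw": -1
}}

```text
t: 24.97
eef_pos: [0.517, -0.2615, 0.1716]
ee_rot: [3.138, -0.696, -1.567]
force: [0.3, -0.2, -0.7]
width: 0.0822
gripper_force: 0.0
```

Emit:
{"method": "apply_moves", "body": {
  "steps": [
    {"translation":[0,0.02,0],"rotation":[0,0,0]},
    {"translation":[0,0.06,0],"rotation":[0,0,0]},
    {"translation":[0,0.12,0],"rotation":[0,0,0]},
    {"translation":[0,0.2,0],"rotation":[0,0,0]},
    {"translation":[0,0.3,0],"rotation":[0,0,0]},
    {"translation":[0,0.42,0.02],"rotation":[0,0,0]},
    {"translation":[0,0.54,0.1],"rotation":[0,0,0]},
    {"translation":[0,0.6,0.16],"rotation":[0,0,0]},
    {"translation":[0,0.62,0.18],"rotation":[0,0,0]},
    {"translation":[0,0.62,0.18],"rotation":[0,0,0]}
  ]
}}

```text
t: 25.8
eef_pos: [0.5181, -0.1042, 0.2174]
ee_rot: [3.141, -0.695, -1.566]
force: [-0.7, -0.7, -0.5]
width: 0.088
gripper_force: 0.0
```

```bash
python3 - <<'E'
from look import *
m,s,im=look("wrist","w11");_,_,b=look("side","d11")
o=np.array([.5163,-.297,.110]);Rr=R.from_euler('z',-1.5708)
for p in ([-.004,.035,.082],[-.004,-.035,.082],[-.004,0,0]): print("plate",((proj(m,o+Rr.apply(p),True)-[120,30])*2.2).round().tolist())
print("button",((proj(m,o+Rr.apply([-.047,0,.036+.073]),True)-[120,30])*2.2).round().tolist())
cv2.imwrite("pics/w11b.png",np.hstack([cv2.resize(im[30:270,120:360],None,fx=2.2,fy=2.2),cv2.resize(b[100:240,265:335],(264,528))]))
E
```

```text
plate [213.0, 72.0]
plate [370.0, 73.0]
plate [290.0, 182.0]
button [292.0, 93.0]
```

View pics/w11b.png

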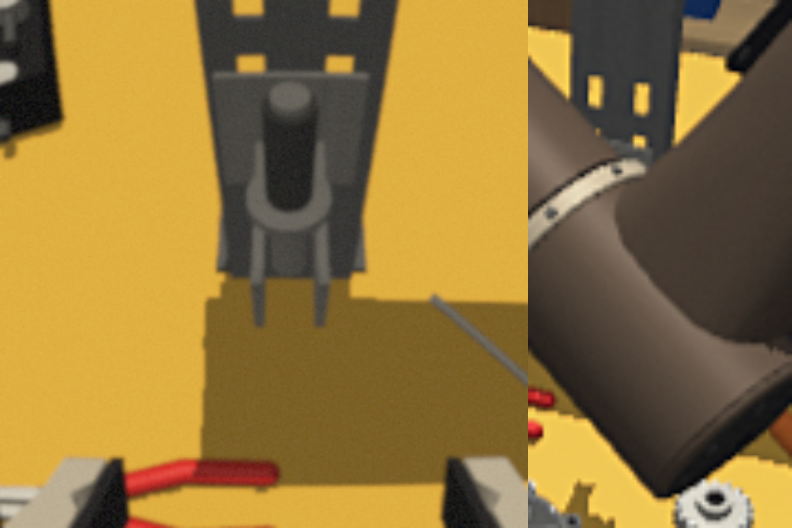

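The drift hangs upright with its collar (288,195) on the cheeks, behind the tips (260,310) and (320,310). The plate is square on the post at (290,75) and the gripper is clear, so I'm handing in.

```bash
python3 -c "
from station import *
print(job_done())"
```

```text
the job is handed in; nothing more can be done
None
```

The fork holder is seated in the bare post's middle slots and the drift hangs upright by its collar behind the raised tips; I handed the job in at about 26 s with no verdict returned, and I viewed 12 pictures, two over the limit of 10.

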